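# Drive a bearing cup home square with a drift

## Robot

A 6-joint arm with a two-finger parallel gripper is mounted at the origin on a cart in front of the work surface, level with it; the furniture and walls round the work are solid. World frame = base frame: x ahead of the robot, y to its left, z up, the work surface at z = 0. Lengths are in mm, angles in rad, forces in N, time in s.
With the tool pointing down it reaches from about 325 to 875 mm from the base axis. Payload 4.4 kg.
Tool frame: the origin (TCP) lies on the centre line of the jaws, within the pads' length; the fingertips stand ahead of it and the grasp point (between the pads) lies 6 mm ahead of it (ctrl.tcp_to_tips is the z of the fingertips in the tool frame, in mm); z points along the fingers, y is the direction in which the jaws open and shut (so a half turn about z gives the same grasp; the last joint's range is limited). The gripper opens to 85 mm and grips with 20 to 120 N. Pads are 22 mm wide; open, the fingers measure 114 mm over their backs; the gripper's body (76 mm by 85 mm) begins 54 mm behind the grasp point. The pads swing forward as they close: fully open they stand 13 mm farther back than shut.
Start: joints at [0.999, 0.207, 1.542, -0, 1.393, -0.15], TCP at [235.417, 524.601, 256.282] pointing down, gripper open.
Joint ranges: [-2.73, 2.73], [-0.86, 2.22], [0.23, 2.46], [-1.11, 4.25], [0.08, 2.63], [-2.82, 2.82]. Speed limits (rad/s): [2.79, 2.79, 3.14, 3.14, 3.14, 3.14].

## Interface

Orientations are given as a 3x3 rotation matrix whose columns are the frame's x, y, z axes.
In Python, from plant import ctrl, sensors, optics gives the robot as it stands. Calls block until the motion is done:
- ctrl.move_ptp(position, orientation): joint-space move of the TCP to a pose.
- ctrl.move_l(position, rot=None, vel=150, threshold=None): straight line of the TCP; rot=None keeps the orientation; vel is the mean speed in mm/s. With threshold (N) it stops when the force on the tool has changed by that much, and returns True; else False.
- ctrl.set_joints(angles): joint-space move.
- ctrl.gripper_to(opening, force=None): finger opening in mm; force is the grip in N (None keeps the last); returns when the fingers have stopped.
- ctrl.hold(seconds).
- ctrl.solve_ik(position, orientation): joint angles nearest the present ones, or None.
- sensors.read_state(): the state.
- optics.grab_frame(name): name is "side" or "top"; returns (picture, depth): 384x512x3 uint8, red, green, blue; 384x512 float32, mm along the optical axis (not along the pixel's ray), 0 where there is no reading.
- optics.camera_params(name): a dict with "mtx" (3x3 intrinsics, pixels), "k1" (the pictures are not rectified: a ray, as slopes to the right and down, at radius r is drawn at 1 + k1 r^2 times it, then the intrinsics apply), "R" (3x3) and "t" (3): a world point X has camera coordinates R X + t. Camera axes: x right, y down, z forward; pixel columns grow to the right and rows downward; lengths in mm; the calibration is good to about 2 mm. A picture is of the moment at which its call begins. camera_params takes no time and is no camera call.
A pose or a line that the arm cannot do raises ctrl.MotionError and nothing moves.
- ctrl.finish_job(): hands the job in, once; it reports no verdict.
The state is a dict: "t": time; "q": joint angles; "qvel": joint speeds; "tau": joint torques, N m; "eef_pos": TCP position; "eef_rot": TCP orientation; "force": force on the tool from outside, world axes, zero at the start; "wrist_torque": the same for the moment, N m; "grip_width": finger opening in mm.
Only numpy, scipy, OpenCV 4.12 (cv2) and the standard library are available. Lean on these libraries where they do the work, as an engineer would, in place of code of your own. Each camera call takes 0.05 s, during which the arm holds its last target. There are 200 camera calls.

## Task

The steel bearing cup stands started and a little cocked in the bore of the grey housing. Take the drift from its wooden stand and, with its steel tip, drive the cup fully home onto the shoulder with slow gentle presses alternately around its rim, high side first, never letting it cock badly (more than about 6 degrees) or pressing harder than 40 N; finish with a firm press of at least 15 N on the seated rim. Then put the drift back in its stand as it was, touch the cup with nothing but the drift, and leave the things around alone.

Things in the scene. Friction and masses are not known exactly. Their poses are not given: they have to be found in the camera images.
- housing: grey cast bearing housing fixed on a plywood board that lies across the rims of the standing valves (board top 120 mm above the worktop, z = 0.12): 116 mm square base flange 12 mm thick, round tower 94 mm in diameter, top face 50 mm high, with an upright bore 63 mm in diameter. Origin: centre of its underside; z up. It may be turned about z.
- shoulder: dark steel ledge inside the bore on which the cup must land, under the cup and hardly visible. Origin: centre of its top face, on the bore axis, z up. It lies 34 to 38 mm above the housing's underside, differing from start to start, so the seated cup stands 2 to 6 mm proud of the housing's top face.
- cup: plain steel bearing cup, a ring 60 mm outside and 40 mm inside diameter, 18 mm high, held by friction in the bore. Origin: centre of its underside; z is the ring's axis, upright when square. Starts 6 to 9 mm above the shoulder, cocked by up to 2.5 degrees; it cannot shift sideways or spring back. The flat rim to press on is 10 mm wide, mean radius 25 mm, 18 mm above the origin.
- cup_top (a point): centre of the cup's upper face, 18 mm above its origin. Pressed at one spot of the rim, the cup also cocks down there: for 1 mm at that spot the middle sinks 0.5 to 0.6 mm and the far side hardly. It begins to move at about 6 N and resists like a thick damper: about 10 N at 10 mm/s, 14 N at 20, 22 N at 40. On the shoulder the force rises steeply.
- drift: loose drift (driving tool), 0.16 kg, 100 mm long, upright in its stand: a round steel shank 14 mm in diameter and 50 mm long below with a domed tip, a square aluminium grip 22 x 22 mm and 50 mm long above. Origin: the tip's lowest point; z runs up along the tool to the grip, the flats of the grip face along x and y. In the stand the tip is 5 mm above the board and the grip spans 55 to 105 mm above it.
- drift_stand: wooden block fixed on the same board, 70 x 70 x 55 mm with one upright hole 20 mm in diameter and 52 mm deep in the middle of its top, for the drift's shank; the grip's lower end rests on the block's top. Origin: centre of its underside.
- grease_tub: loose flat tub with a screw lid, 66 mm in diameter, 42 mm high; leave alone. Origin: centre of its underside
- oil_bottle: loose small white bottle with a spout, 38 mm in diameter, 126 mm high; leave alone. Origin: centre of its underside
- nut_dish: loose shallow metal dish of nuts, 69 mm in diameter, 20 mm high; leave alone. Origin: centre of its underside

How it is judged:
By the outcome, as a careful person would: the job done as asked, in the order asked, and still so for the second after the job is handed in, with the robot touching nothing.
It also fails if it takes over 72 s, if anything falls off the work surface, if the arm or the gripper's body presses on something with over 40 N, if the wrist force passes 120 N, or if a joint passes its speed limit or range.

## Working session

There is one attempt and no reset: what is moved stays moved. The work goes in short steps, each a Python script; the robot and the scene stay as the last script left them, time stands still between calls to the robot, and variables do not carry over. Pictures are saved under pics/ and viewed, about 8 in all and at most 12, crops included, and the job is handed in when it is done.

```bash
mkdir -p pics; ls
cat > h.py <<'E'
import numpy as np, cv2
from plant import ctrl, sensors, optics
def grab(n):
    im,d=optics.grab_frame(n); return im,d,optics.camera_params(n)
def cloud(d,c):
    K=c['mtx'];v,u=np.mgrid[:d.shape[0],:d.shape[1]]
    p=np.stack([u,v],-1).reshape(-1,1,2).astype(float)
    s=cv2.undistortPoints(p,np.array(K,float),np.array([c['k1'],0,0,0.])).reshape(*d.shape,2)
    P=np.concatenate([s*d[...,None],d[...,None]],-1)
    W=(P-np.array(c['t']))@np.array(c['R']); W[d<=0]=np.nan
    return W
E
python3 - <<'E'
from h import *
s=sensors.read_state();print(s['t'],s['force'],ctrl.tcp_to_tips)
ims=[]
for n in('top','side'):
    im,d,c=grab(n);np.savez('f_'+n,im=im,d=d);ims.append(im)
    print(n,c['mtx'],c['k1'],-np.array(c['R']).T@c['t'],np.array(c['R'])[2])
    cv2.imwrite(f'pics/{n}0.png',cv2.resize(im[...,::-1],(800,600)))
E
```

```text
pics
0.0 [-0.11885347 -0.85074174  0.5752509 ] 25.0
top [[464.75843286   0.         258.77121181]
 [  0.         464.75843286 193.51534077]
 [  0.           0.           1.        ]] -0.14532089121487507 [ 458.82526448    8.80730059 1180.4997462 ] [ 0.13299571 -0.01121754 -0.99105313]
side [[474.25251186   0.         261.28678502]
 [  0.         474.25251186 197.24867624]
 [  0.           0.           1.        ]] -0.028510689292920187 [ 333.81509277 -934.28913749  734.22935228] [ 0.22300602  0.84759173 -0.48151487]
```

View pics/top0.png

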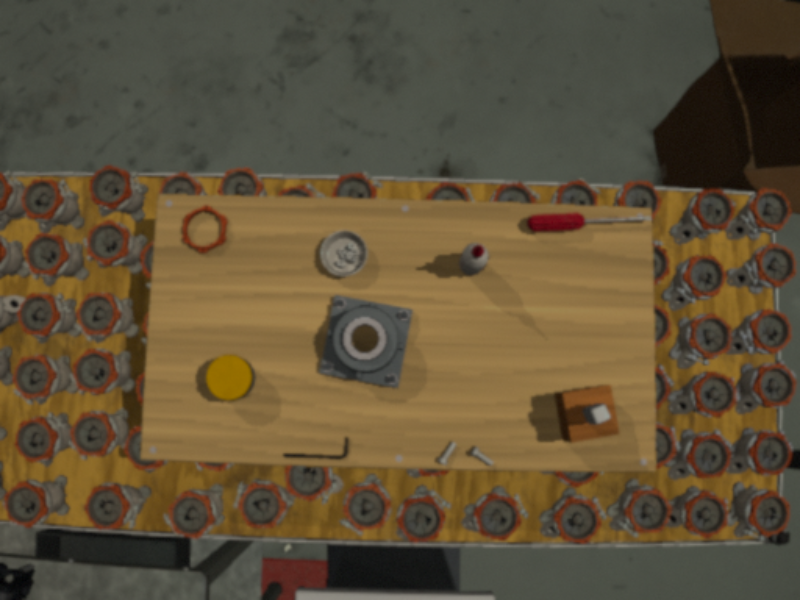

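View pics/side0.png

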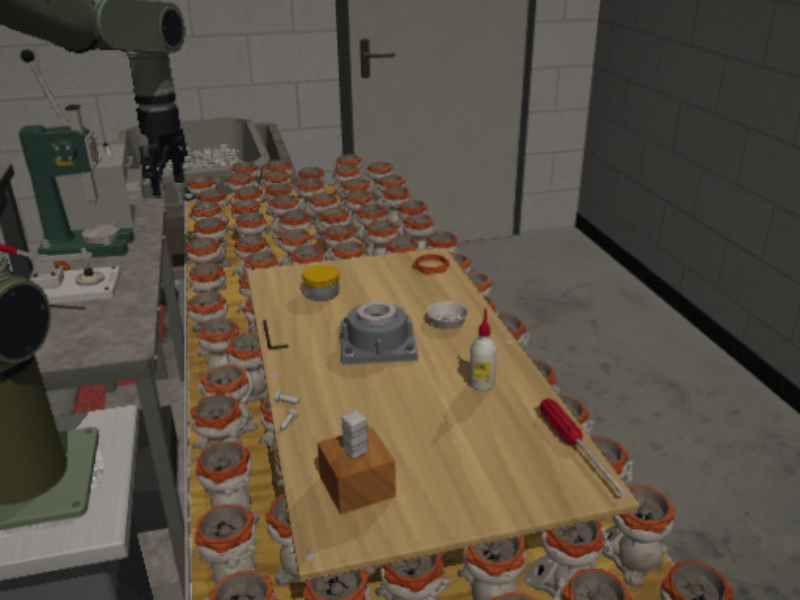

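The top view shows the housing at about (365,338) with the bottle, dish and tub around it. The drift and stand are at about (598,413), well clear of everything. Next I'll measure from depth.

```bash
cat > m.py <<'E'
from h import *
from scipy.optimize import least_squares
def circ(P):
    f=lambda p:np.hypot(P[:,0]-p[0],P[:,1]-p[1])-p[2]
    return least_squares(f,[*P[:,:2].mean(0),40],loss='soft_l1').x
def box(W,lo,hi,x,y):
    m=(W[...,2]>lo)&(W[...,2]<hi)&(abs(W[...,0]-x[0])<x[1])&(abs(W[...,1]-y[0])<y[1])
    return m
if __name__=='__main__':
  for n in('top','side'):
    z=np.load(f'f_{n}.npz');W=cloud(z['d'],optics.camera_params(n))
    if n=='top': a,b=W[216,234],W[264,383]
    a0=W[216-0,234] if n=='top' else a0
    print(n,'seed',a,b)
    B=box(W,100,135,(450,60),(-100,60));print('board z',np.nanmedian(W[B][:,2]))
    for nm,s,lo,hi,r in(('tower',a,160,174,60),('cup',a,174.5,200,45),('stand',b,165,185,70),('grip',b,205,240,50)):
        P=W[box(W,lo,hi,(s[0],r),(s[1],r))]
        if len(P)<5: print(nm,len(P));continue
        rc=cv2.minAreaRect(P[:,:2].astype(np.float32))
        print(nm,len(P),'med',np.median(P,0).round(1),'zpct',np.percentile(P[:,2],[5,50,95]).round(1),'rect',np.round(rc[0],1),np.round(rc[1],1),round(rc[2],1))
        if nm in('tower','cup'):
            c=circ(P); 
            hull=cv2.convexHull(P[:,:2].astype(np.float32))[:,0]
            print('  hull circ',circ(hull).round(1))
        if nm=='cup':
            A=np.c_[P[:,:2]-np.median(P[:,:2],0),np.ones(len(P))];k=np.linalg.lstsq(A,P[:,2],rcond=None)[0];print('  slope deg',np.degrees(k[:2]),k[2],'res',np.std(A@k-P[:,2]))
E
python3 m.py
python3 - <<'E'
from h import *
z=np.load('f_top.npz');im=z['im'];z2=np.load('f_side.npz')['im']
a=cv2.resize(im[180:250,198:270],(400,400),interpolation=2);b=cv2.resize(im[240:290,350:402],(400,400),interpolation=2)
cv2.imwrite('pics/crop1.png',np.hstack([a,b])[...,::-1])
E
```

```text
top seed [547.86194723  52.23205316 118.82851289] [ 446.70134727 -262.72677436  224.84610501]
board z 119.62574623047213
tower 824 med [540.7  51.2 169.1] zpct [165.2 169.1 172.2] rect [542.7  52. ] [93.7 91.4] 46.9
  hull circ [542.5  52.7  46.7]
cup 338 med [542.1  52.6 179.5] zpct [176.  179.5 182.7] rect [542.1  51.5] [58.6 62. ] 8.7
  hull circ [542.2  52.1  30.1]
  slope deg [ 1.26807883 -1.39644164] 179.49110873815977 res 1.929038548716933
stand 903 med [ 445.6 -259.   174.8] zpct [171.3 174.8 177.9] rect [ 445.5 -265. ] [71.8 71.2] 10.4
grip 134 med [ 444.8 -262.4  223.5] zpct [208.1 223.5 226.9] rect [ 445.4 -265. ] [22.1 21.9] 22.9
side seed [547.86194723  52.23205316 118.82851289] [ 446.70134727 -262.72677436  224.84610501]
board z 119.30657102681678
tower 475 med [537.8  27.6 168.6] zpct [161.4 168.6 172.8] rect [540.   43.8] [85.2 92.6] 74.7
  hull circ [541.5  48.2  46.1]
cup 188 med [542.   43.6 178.7] zpct [175.2 178.7 180.9] rect [542.   49.2] [60. 57.] 59.0
  hull circ [541.5  49.6  29.4]
  slope deg [ 0.6124525  -0.32452544] 178.44051603686142 res 1.7446533745136752
stand 987 med [ 440.6 -278.9  173.9] zpct [167.4 173.9 177.1] rect [ 445.2 -266.8] [71.2 73.1] 10.3
grip 220 med [ 443.9 -273.2  220.3] zpct [206.8 220.3 225.2] rect [ 444.7 -267. ] [22.7 24.6] 23.6
```

View pics/crop1.png

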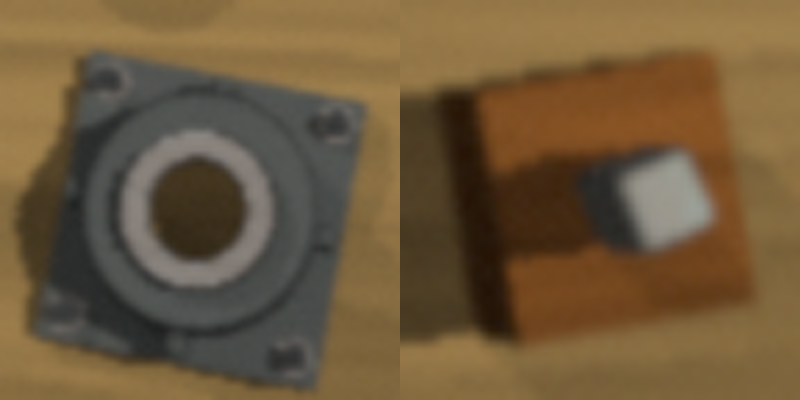

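Measurements agree with the given sizes: grip 22 mm square at (445,-266) turned about 23°, stand 71 mm, tower radius 46.7 mm, cup radius 30 mm. Next I'll average frames for the cup tilt, check reachability, and grasp.

```bash
cat > g.py <<'E'
from m import *
a=np.radians(23.0)
def rot(b): 
    y=np.array([np.cos(b),np.sin(b),0]);z=np.array([0,0,-1.]);return np.c_[np.cross(y,z),y,z]
G=np.array([445.2,-265.8]);C=np.array([542.2,51.5])
E
python3 - <<'E'
from g import *
for n in('top','side'):
    D=[];c=optics.camera_params(n)
    for i in range(8):
        D.append(grab(n)[1])
    D=np.array(D);d=np.where((D>0).all(0),D.mean(0),0)
    W=cloud(d,c);P=W[box(W,174,195,(542,36),(51.5,36))]
    r=np.hypot(*(P[:,:2]-C).T);P=P[(r>20)&(r<31)]
    A=np.c_[P[:,:2]-C,np.ones(len(P))];k=np.linalg.lstsq(A,P[:,2],rcond=None)[0];s=np.std(A@k-P[:,2])
    print(n,len(P),np.degrees(k[:2]),k[2],s)
    for nm,s_,lo,hi,r in(('stand',G,165,185,70),('grip',G,205,240,50)):
        P=W[box(W,lo,hi,(s_[0],r),(s_[1],r))];print(nm,[np.round(v,1) for v in cv2.minAreaRect(P[:,:2].astype(np.float32))])
for k in range(4):
    b=a+k*np.pi/2
    q=[ctrl.solve_ik(np.r_[p,z],rot(b)) for p,z in((G,330),(G,211),(C,330),(C,255))]
    print(k,[None if v is None else np.round(v,2) for v in q])
E
```

```text
top 315 [ 1.53115668 -1.34399381] 179.48128473567252 0.8175524382525832
stand [array([ 445.7, -265.4]), array([72.1, 70.6]), np.float64(10.8)]
grip [array([ 445.4, -265.2]), array([22.2, 21.2]), np.float64(22.2)]
side 173 [ 1.1705211  -0.07468555] 178.335915084293 1.6459828245240011
stand [array([ 445.1, -266.5]), array([70.1, 71.1]), np.float64(10.5)]
grip [array([ 444.8, -266.6]), array([21.7, 22.5]), np.float64(23.7)]
0 [array([-0.71,  0.04,  1.58, -0.  ,  1.53, -1.11]), array([-0.71,  0.13,  1.73, -0.  ,  1.28, -1.11]), array([-0.06,  0.09,  1.52, -0.  ,  1.53, -0.47]), array([-0.06,  0.14,  1.62, -0.  ,  1.38, -0.47])]
1 [array([-0.71,  0.04,  1.58, -0.  ,  1.53, -2.68]), array([-0.71,  0.13,  1.73, -0.  ,  1.28, -2.68]), array([-0.06,  0.09,  1.52, -0.  ,  1.53, -2.04]), array([-0.06,  0.14,  1.62, -0.  ,  1.38, -2.04])]
2 [array([-0.71,  0.04,  1.58, -0.  ,  1.53,  2.03]), array([-0.71,  0.13,  1.73, -0.  ,  1.28,  2.03]), array([-0.06,  0.09,  1.52, -0.  ,  1.53,  2.68]), array([-0.06,  0.14,  1.62, -0.  ,  1.38,  2.68])]
3 [array([-0.71,  0.04,  1.58, -0.  ,  1.53,  0.46]), array([-0.71,  0.13,  1.73, -0.  ,  1.28,  0.46]), array([-0.06,  0.09,  1.52, -0.  ,  1.53,  1.11]), array([-0.06,  0.14,  1.62, -0.  ,  1.38,  1.11])]
```

Run:
```python
from g import *
R=rot(a)
p=sensors.read_state()['eef_pos'];ctrl.move_l([p[0],p[1],330],vel=200)
ctrl.move_ptp([*G,330],R)
ctrl.move_l([*G,250],vel=200);ctrl.move_l([*G,211],vel=80,threshold=6)
s=sensors.read_state();print(s['t'],s['eef_pos'],s['force'])
ctrl.gripper_to(15,60)
s=sensors.read_state();print(s['t'],s['eef_pos'],s['force'],s['wrist_torque'],s['grip_width'])
ctrl.gripper_to(15,110);ctrl.hold(.2)
s=sensors.read_state();print(s['t'],s['eef_pos'],s['force'],s['grip_width'])
f=ctrl.move_l([*G,300],vel=90,threshold=10)
s=sensors.read_state();print(f,s['t'],s['eef_pos'],s['force'],s['wrist_torque'],s['grip_width'])
im,d,c=grab('side');np.savez('f_s1',im=im,d=d)
X=np.array(c['R'])@np.r_[G,240]+c['t'];u=(c['mtx']@(X/X[2]))[:2].astype(int);print(u)
cr=im[max(u[1]-70,0):u[1]+70,max(u[0]-70,0):u[0]+70]
cv2.imwrite('pics/grasp.png',cv2.resize(cr,(560,560),interpolation=2)[...,::-1])
```

```text
5.475 [ 445.32051108 -265.9260064   211.11937538] [0.81657237 0.00430112 1.00529275]
6.075 [ 445.42113172 -265.89801506  211.34834875] [0.53923208 0.55267839 0.87848897] [ 0.03779462 -0.02784575 -0.01145214] 21.861216978037888
6.4917 [ 445.43559577 -265.96072083  211.46120314] [-0.4889136   1.27060969  4.3355358 ] 20.654924329015824
False 7.6333 [ 444.80531289 -265.47806552  299.08706817] [ 0.22456425 -0.51861379 -1.49528806] [-0.00138393  0.0216325   0.05026224] 20.786569785412613
[225 259]
```

View pics/grasp.png

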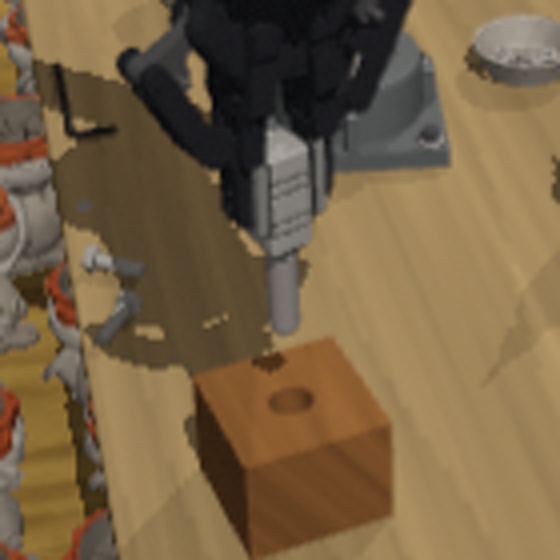

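The drift is held upright and the stand's hole is visible and empty at crop (291,402). Next are the touch and a first press on the high side.

```bash
cat > p.py <<'E'
from g import *
R=rot(a)
def st():
    s=sensors.read_state();return s['t'],s['eef_pos'],s['force'],s['grip_width']
def spot(ang,r=25): return C+r*np.array([np.cos(np.radians(ang)),np.sin(np.radians(ang))])
def touch(ang,zhover,zmin,vel=15):
    P=spot(ang);t,p,_,_=st()
    if p[2]<zhover-.5: ctrl.move_l([p[0],p[1],zhover],vel=60)
    ctrl.move_l([*P,zhover],vel=90)
    hit=ctrl.move_l([*P,zmin],vel=vel,threshold=3)
    t,p,f,g=st();print(f'touch {ang} {hit} t{t:.1f} z{p[2]:.2f} f{f[2]:.1f} g{g:.2f} xy{p[:2]-P}');return P,p[2]
def press(P,z,vel=7,thr=14):
    hit=ctrl.move_l([*P,z],vel=vel,threshold=thr)
    t,p,f,g=st();print(f'  press->{z:.1f} {hit} t{t:.1f} z{p[2]:.2f} f{np.round(f,1)} g{g:.2f}');return hit,p[2]
E
python3 - <<'E'
from p import *
ctrl.move_ptp([*spot(-35),300],R)
ctrl.move_l([*spot(-35),273],vel=80)
im,d,c=grab('side');
X=np.array(c['R'])@np.r_[C,185]+c['t'];u=(c['mtx']@(X/X[2]))[:2].astype(int)
cv2.imwrite('pics/tip.png',cv2.resize(im[u[1]-50:u[1]+40,u[0]-50:u[0]+50],(800,720)[:1]+(600,),interpolation=2)[...,::-1])
P,z=touch(-35,272,260)
print(st())
E
```

```text
touch -35 True t10.2 z266.23 f2.6 g21.18 xy[ 0.18225826 -0.04474617]
(10.1917, array([562.86105937,  37.11584292, 266.23252255]), array([ 1.75959565, -0.46782926,  2.56854742]), 21.181354659190927)
```

View pics/tip.png

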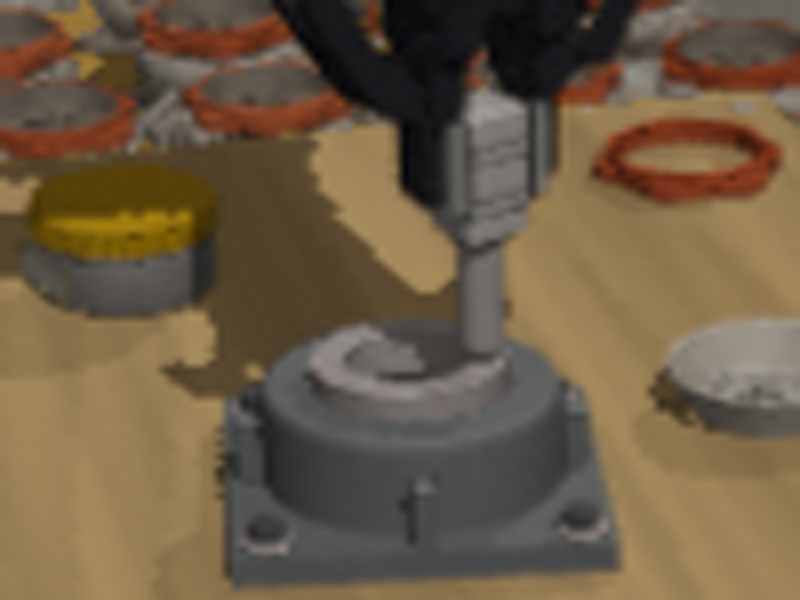

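The tip (480,350) is over the far-right rim, and contact came at the expected height. I'll press 1.8 mm there, then feel the opposite side.

Run:
```python
from p import *
P=spot(-35)
hit,z=press(P,264.4)
ctrl.move_l([*P,270],vel=60)
P,z=touch(145,270,260)
print(st()[2])
```

```text
press->264.4 False t10.5 z265.14 f[-0.2 -0.8  4.9] g20.78
touch 145 True t12.1 z263.81 f2.8 g20.52 xy[ 0.20827795 -0.17924354]
[ 0.33326993 -0.24076942  2.75667903]
```

```bash
cat >> p.py <<'E'
def step(ang,L,hover):
    "press spot to TCP level L (actual), hover is a safe level above rim there"
    P=spot(ang);t,p,_,_=st()
    if p[2]<hover-.3: ctrl.move_l([p[0],p[1],hover],vel=60)
    ctrl.move_l([*P,hover],vel=100)
    print(ang,end='');r=press(P,L-.7,vel=9,thr=16)
    ctrl.move_l([*P,hover],vel=60);return r
E
python3 - <<'E'
from p import *
for ang,L,h in((-35,262.8,268),(145,261.8,266.5),(55,260.9,266.5),(-125,260.2,266)):
    hit,z=step(ang,L,h)
    if hit and z>L+1.5: print('STOP');break
E
```

```text
-35  press->262.1 False t13.8 z262.83 f[-0.8 -0.1  4.7] g21.00
145  press->261.1 False t15.5 z261.94 f[-1.4 -0.2  4.7] g20.93
55  press->260.2 False t17.4 z260.80 f[-2.2 -0.4  4.3] g20.89
-125  press->259.5 False t19.1 z260.18 f[-1.3  0.6  4.5] g20.80
```

Run:
```python
from p import *
h=265
L=259.6
for ang in(-35,145,55,-125,-35,145):
    hit,z=step(ang,L,h)
    h=L+4.5; L-=.7
    if hit: print('HIT')
im,d,c=grab('side');W=cloud(d,c)
```

```text
-35  press->258.9 False t20.7 z259.69 f[-2.9 -0.6  5. ] g20.88
145  press->258.2 False t22.4 z259.71 f[-2.5  0.1  4.8] g20.89
55  press->257.5 False t24.0 z259.39 f[-2.7 -0.9  6.2] g20.87
-125  press->256.8 False t25.7 z259.33 f[-3.9  0.3  9.2] g20.62
-35  press->256.1 False t27.3 z259.22 f[-4.3  0.4  8.6] g20.35
145  press->255.4 True t28.7 z259.50 f[-1.7  0.1  5.2] g20.88
HIT
```

The levels have stopped near 259.3, which looks like the shoulder. I'll check with firmer presses, logging the force.

Run:
```python
from p import *
for ang in(55,-125,-35,145):
    P=spot(ang);ctrl.move_l([st()[1][0],st()[1][1],263],vel=60);ctrl.move_l([*P,263],vel=100);f0=st()[2][2]
    z=[];c=260.
    hit=ctrl.move_l([*P,259],vel=10,threshold=17)
    for k in range(8):
        if hit: break
        c=258.5-k*.8
        hit=ctrl.move_l([*P,c],vel=9,threshold=15)
        s=st();z.append((round(c,1),round(s[1][2],2),round(s[2][2]-f0,1)))
        if s[2][2]-f0>19: break
    print(ang,round(st()[0],1),round(f0,1),hit,z)
```

```text
55 31.8 -1.8 False [(258.5, np.float64(259.47), np.float64(6.0)), (257.7, np.float64(259.33), np.float64(9.6)), (256.9, np.float64(259.16), np.float64(11.7)), (256.1, np.float64(259.06), np.float64(15.0)), (255.3, np.float64(258.92), np.float64(16.6)), (254.5, np.float64(258.8), np.float64(19.2))]
-125 34.8 -2.1 False [(258.5, np.float64(259.57), np.float64(7.7)), (257.7, np.float64(259.38), np.float64(10.3)), (256.9, np.float64(259.21), np.float64(13.3)), (256.1, np.float64(259.12), np.float64(15.4)), (255.3, np.float64(258.97), np.float64(18.0)), (254.5, np.float64(258.85), np.float64(20.5))]
-35 37.7 -1.9 False [(258.5, np.float64(259.45), np.float64(6.9)), (257.7, np.float64(259.29), np.float64(10.0)), (256.9, np.float64(259.14), np.float64(11.5)), (256.1, np.float64(259.01), np.float64(14.4)), (255.3, np.float64(258.9), np.float64(17.4)), (254.5, np.float64(258.79), np.float64(19.3))]
145 40.7 -1.4 False [(258.5, np.float64(259.53), np.float64(6.7)), (257.7, np.float64(259.37), np.float64(8.9)), (256.9, np.float64(259.24), np.float64(12.0)), (256.1, np.float64(259.09), np.float64(15.4)), (255.3, np.float64(258.97), np.float64(18.3)), (254.5, np.float64(258.87), np.float64(19.9))]
```

All four spots stop at the same level (±0.05 mm) with the same steep force, about 20 N at each. That puts the rim about 3.5 mm proud, so the cup is seated and square. Next, the drift goes back.

Run:
```python
from p import *
p=st()[1];ctrl.move_l([p[0],p[1],300],vel=100)
ctrl.move_ptp([*G,305],R)
ctrl.move_l([*G,272],vel=100);ctrl.hold(.3)
print(st())
im,d,c=grab('side')
cv2.imwrite('pics/back.png',cv2.resize(im[199:309,165:285],(654,600),interpolation=2)[...,::-1])
```

```text
(43.3333, array([ 445.54666708, -266.07493775,  272.77185266]), array([ 0.1302238 , -0.39518383, -2.45635166]), 21.223118569260443)
```

View pics/back.png

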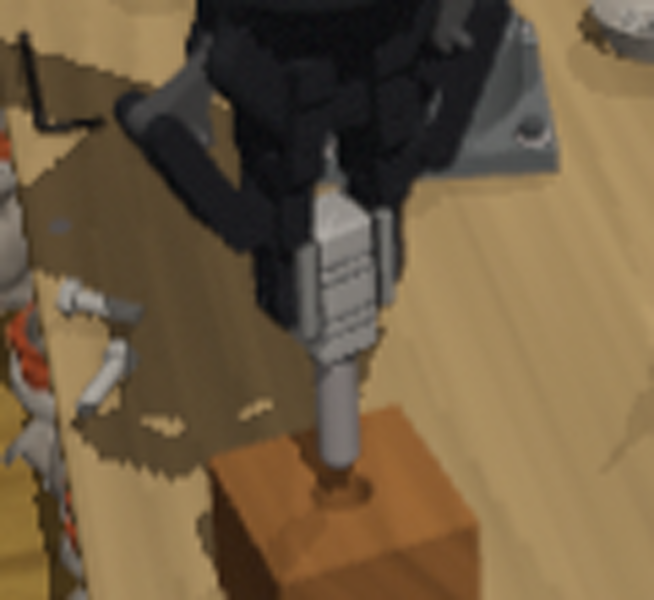

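The tip (337,465) is just above the hole (343,490), roughly 1–2 mm to the left and inside the 3 mm clearance. I'll nudge slightly toward +x and lower it guarded.

Run:
```python
from p import *
H=G+[0.6,0]
hit=ctrl.move_l([*H,222],vel=50,threshold=5);s=st();print(hit,s)
if not hit or s[1][2]<235:
    hit=ctrl.move_l([*H,208.5],vel=15,threshold=4);print(hit,st())
```

```text
False (44.5333, array([ 446.08068038, -266.0165039 ,  222.45655797]), array([ 0.34035522, -0.20510882, -2.34194952]), 20.558359716856483)
True (45.2167, array([ 445.6965785 , -265.71373346,  211.43046818]), array([0.40542561, 0.43538314, 5.30173813]), 20.86062423420589)
```

It touched down at 211.4, the same height as at the grasp. I'll release it and back off.

Run:
```python
from p import *
ctrl.gripper_to(15,20);ctrl.gripper_to(60);print(st())
p=st()[1];ctrl.move_l([p[0],p[1],300],vel=80)
ctrl.move_ptp([330,-330,330],R)if ctrl.solve_ik([330,-330,330],R) is not None else None
ctrl.hold(.3);print(st())
n='top'
Ws={}
for n in('top','side'):
    D=[];c=optics.camera_params(n)
    for i in range(6): im,d,_=grab(n);D.append(d)
    D=np.array(D);W=cloud(np.where((D>0).all(0),D.mean(0),0),c)
    for nm,s_,lo,hi,r in(('stand',G,165,185,70),('grip',G,205,240,40)):
        P=W[box(W,lo,hi,(s_[0],r),(s_[1],r))];print(n,nm,[np.round(v,1) for v in cv2.minAreaRect(P[:,:2].astype(np.float32))] if len(P) else None,P[:,2].max() if len(P) else '')
    P=W[box(W,165,195,(542,36),(51.5,36))];r=np.hypot(*(P[:,:2]-C).T)
    P=P[(r>21)&(r<29)]
    A=np.c_[P[:,:2]-C,np.ones(len(P))];k=np.linalg.lstsq(A,P[:,2],rcond=None)[0];print('cup',np.degrees(k[:2]),k[2])
    cv2.imwrite(f'pics/{n}9.png',cv2.resize(im,(800,600))[...,::-1])
```

```text
(45.8917, array([ 444.60469097, -264.78591095,  209.59746868]), array([ 0.17559016,  0.02149453, -0.40482479]), 59.968027040765406)
(48.0667, array([ 330.72249027, -329.37014491,  329.51211917]), array([0.0238734 , 0.07509046, 0.19635459]), 60.10486025215021)
top stand [array([ 445.6, -265.3]), array([71.8, 70.9]), np.float64(10.3)] 184.04934124736303
top grip [array([ 445.2, -265.1]), array([22. , 21.3]), np.float64(22.5)] 226.54720280136408
cup [ 0.29191623 -0.21488503] 173.18658613075775
side stand [array([ 445.1, -266.3]), array([70.4, 70.8]), np.float64(10.5)] 184.72161369650397
side grip [array([ 445. , -266.4]), array([22.7, 22.6]), np.float64(22.4)] 224.84832994027818
cup [0.57061959 0.56665251] 172.48429616072673
```

View pics/side9.png

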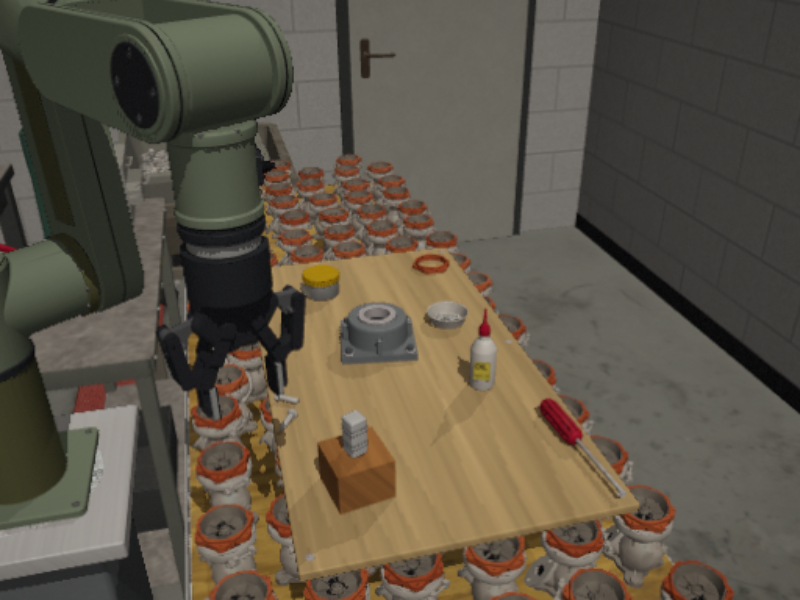

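The drift stands as it did at the start (355,433), the cup is low and square in the housing (378,315), and nothing else has moved. I'll hand the job in.

```bash
python3 -c "
from plant import ctrl,sensors
print(sensors.read_state()['t']);ctrl.finish_job()"
```

```text
48.6667
the job is handed in; nothing more can be done
```

The cup is seated on the shoulder, the drift is back in its stand, and I handed the job in at 48.7 s; no verdict is reported.

- **Driving the cup:** I pressed with the drift tip alternately at four rim spots, starting on the high side. These presses used about 6–11 N. By my estimate the tilt stayed at or below its starting value of about 2–3°.
- **Firm press:** I finished with about 20 N at each of the four spots. All four stopped at the same height within about 0.1 mm, with the same steep rise in force.
- **Seating check:** The rim stands about 3–3.5 mm proud of the housing, within the expected 2–6 mm. Total sink was about 6 mm, at the low end of the 6–9 mm you gave.
- **Drift and surroundings:** In the last images the drift is within about 0.3 mm and 1.5° of where it started. The other objects look untouched in the side picture; I did not measure them.

One check disagreed slightly: the side camera still showed about 0.8° of tilt in the cup, while the top camera showed about 0.4°. I took both as depth noise, because the touch heights at the four spots agree.

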